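# Set the notched length stop and bring the case up to it

### The arm

A 7-joint arm with a two-finger parallel gripper is mounted at the origin on the work surface. World frame = base frame: x ahead of the robot, y to its left, z up, the work surface at z = 0. Lengths are in m, angles in rad, forces in N, time in s.
With the tool pointing down it reaches from about 0.35 to 0.9 m from the base axis. Payload 8.1 kg.
Tool frame: the origin (TCP) lies between the finger pads; the fingertips stand 17 mm ahead of it and the grasp point (between the pads) lies 2 mm behind it; z points along the fingers, y is the direction in which the jaws open and shut (so a half turn about z gives the same grasp; the last joint's range is limited). The gripper opens to 92 mm and grips with 3 to 60 N. Pads are 19 mm wide; open, the fingers measure 130 mm over their backs; the gripper's body (75 mm by 190 mm) begins 47 mm behind the grasp point.
Start: joints at [1.148, 0.434, 0.025, 1.573, -0.012, 1.134, -0.075], TCP at [0.196, -0.593, 0.244] pointing down, gripper open.
Joint ranges: [-2.62, 2.62], [-0.44, 2.09], [-1.27, 1.32], [0.08, 2.57], [-1.32, 4.46], [0.12, 2], [-2.74, 2.74]. Speed limits (rad/s): [2.22, 2.22, 3.01, 3.01, 3.14, 3.14, 3.14].

### API

Orientations are given as a rotation vector (axis times angle).
In Python, from cell import arm gives the robot as it stands. The module is installed in compiled form; this text tells all that it offers.
- The arm moves only by the shell command python3 -m crank 'ROWS' [FORCE]. ROWS is JSON, a list of rows, each a list of 5 numbers: the opening, from 0 (shut) to 1 (fully open), then the shift along the world's x, y, z normalised to -1 to 1, where 1 is 40 cm, then the turn about the world's z normalised to -1 to 1, where 1 is 60 degrees. In form: [[fingers, tx, ty, tz, twist], ...]. A call has exactly 8 rows; each row shifts and turns the commanded pose from where the row before left it; what a row does not reach is not made up. A row lasts 1/12 s, in which the tool goes at most 41.7 mm and 7.16 degrees, less where a joint would pass 70% of its speed; a pose out of reach is approached as far as the arm can. A call with a number of a shift or a turn outside -1 to 1 is refused whole. A call with a gripper value outside its range is refused whole. The fingers move at their own pace and stop on an object; FORCE is the grip in N (left out, the last holds). Time passes only in rows, so rows that do not move let the fingers close, or fill a call up. It gives the time, the measured TCP pose, the force and the opening at its end, in the units of the state.
- arm.observe(): the state, without advancing time (a new reading comes with each control period).
- arm.get_image(name): name is "scene" or "top"; returns the picture (420x560x3 uint8, red, green, blue); there is no depth.
- arm.get_calibration(name): a dict with "intrinsics" (3x3 intrinsics, pixels), "extrinsics" (4x4, takes a point from camera to world coordinates). Camera axes: x right, y down, z forward; pixel columns grow to the right and rows downward; lengths in m; the calibration is good to about 2 mm. A picture is of the moment at which its call begins. get_calibration takes no time and is no camera call.
- arm.sign_off(): hands the job in, once; it reports no verdict.
The state is a dict: "clock": time; "joints": joint angles; "dq": joint speeds; "joint_efforts": joint torques, N m; "position": TCP position; "ee_rot": TCP orientation; "force": force on the tool from outside, world axes, zero at the start; "ft_torque": the same for the moment, N m; "width": opening from 0.0 (shut) to 1.0 (fully open).
Only numpy, scipy, OpenCV 4.12 (cv2) and the standard library are available. Lean on these libraries where they do the work, as an engineer would, in place of code of your own. Each camera call takes 0.05 s, during which the arm holds its last target.

### The job

Push the metal stop along its rail on the measuring board, past the first notch, until its spring pin drops into the middle one of the three notches. Then push the black case that lies on the board along it until its end sits flat against the stop, gently enough that the stop stays in its notch. Only push: do not lift or tip the case, and leave everything else where it is.

Things in the scene. Friction and masses are not known exactly. Their poses are not given: they have to be found in the camera images.
- gauge: Plywood measuring board, 260 (x) x 440 (y) x 12 mm, fixed. Origin: centre of its underside; y runs along the rail, -x is the robot's side. The aluminium rail, 30 mm wide, top 32 mm above the table, runs along y at x = +80 mm. Three V notches in its top, 16 mm wide, 6.5 mm deep, dark walls, at y = -105, -55 (middle) and -5 mm.
- stop (a joint): Position (m) of the sliding stop: 0 at the rail's -y end (stop centre at board y = -165 mm), growing to +y, at most 0.195. Pin drops in at 0.060, 0.110 (middle), 0.160. Starts at 0 to 0.040. Slides at about 2 to 6 N; leaving a notch takes 8 to 18 N either way; within about 5 mm of a notch the spring pin pulls the stop in, to 2 mm of its centre.
- pin (a joint): Drop of the stop's spring pin in m: 0 to 0.001 riding on the rail's top, about 0.0035 to 0.0055 when dropped into a notch. The pin's black round head (16 mm across), in the middle of the stop, stands about 6 mm above the stop's flat top when riding and about 1.5 mm when dropped.
- stop_tab (a point): Where to push the stop: on the -y face of its upright thumb tab, mid-width, 82 mm above the table. Axes as the board's. The tab is a steel plate over the rail, 44 mm wide (x), 8 mm thick (y), from 54 to 96 mm above the table, flush with the -y side of the stop's body, which is 44 mm long in y and 56 mm high.
- stop_face (a point): On the stop blade's +y face, which the case must meet: 35 mm above the table, 22 mm to +y of the stop's centre, 95 mm to -x of the rail's middle line. Axes as the board's. The blade is a steel plate 12 mm thick (y), from 15 to 50 mm above the table, reaching 140 mm to -x of the rail's middle line.
- case: Closed hard black case lying on the board, 110 (x) x 150 (y) x 45 mm high, 0.35 to 0.7 kg, slides at about 2 to 6 N. Origin: centre of its underside (12 mm above the table); y along its long side, roughly along the rail. A carrying handle stands 20 mm out of its -x side; a sheet of paper is on top.
- case_end (a point): Centre of the case's -y end face, 22 mm above its underside; this end goes against the stop.
- case_push (a point): Centre of the case's +y end face, 22 mm above its underside: push here towards -y. The board is free beyond it.
- tape: a loose cardboard tape core, 48 mm across, 18 mm high, lying on the board's front right part; bystander, origin at the centre of its underside
- padlock: a loose brass padlock, 36 x 60 x 18 mm, lying on the board's front left corner; bystander, origin under its body
- stapler: a loose stapler, 35 x 130 x 37 mm, on the table beyond the board's +y end; bystander, origin at its underside
- marker: a loose marker pen, 14 x 135 x 15 mm, on the table beyond the board's -y end; bystander, origin at its underside
- stamp: a loose wooden hand stamp, 44 mm across, 68 mm high, on the table behind the rail; bystander, origin at its underside
- mug: a loose white mug, 76 mm across, 85 mm high, on the table behind the rail; bystander, origin at its underside
Mind the look-alikes: they are no part of the job. Of the things like the case, leave any that is blue; of the rest the larger one is meant.

How it is judged:
On the way, in this order (a step that is already met when the one before it is completed fails the run):
1. the stop's pin has dropped into the middle notch (value of joint stop between 0.105 and 0.115 m and value of joint pin above 0.002 m), for 0.2 s.
2. the case's end is flat against the stop, with the stop still in the middle notch (all of step 1 and y of case_end in the frame of stop_face between -0.004 and 0.004 m and x of case_end in the frame of stop_face between -0.03 and 0.03 m and angle between the y axis of case and the y axis of gauge, either way round below 0.07 rad and height (world z) of case between 0.009 and 0.016 m), for 0.2 s.
At the end, for the whole second after the job is handed in: The stop is within 5 mm of the middle notch's centre with its pin dropped more than 2 mm; the case lies flat on the board and at rest, its end within 4 mm of the stop's face, turned less than 0.07 rad from the rail's direction and within 30 mm of the centre of the blade's face sideways (all of step 2 and linear speed of case below 0.01 m/s); the robot touches nothing.
It fails at once if the case is lifted or tipped (height (world z) of case above 0.02 m or angle between case's own z axis and vertical above 0.12 rad).
It fails at once if a bystander is moved more than 20 mm (distance of any of tape, padlock, stapler, marker, stamp, mug from where it was at the start of the episode above 0.02 m).
It also fails if it takes over 64 s, if anything falls off the work surface, if the arm or the gripper's body presses on something with over 40 N, if the wrist force passes 120 N, or if a joint passes its speed limit or range.

## Working session

There is one attempt and no reset: what is moved stays moved. The work goes in short steps, Python scripts to look and compute and a shell command to move; the robot and the scene stay as the last step left them, time stands still between calls to the robot, and variables do not carry over. Pictures are saved under pics/ and viewed, and the job is handed in when it is done.

```bash
mkdir -p pics; python3 - <<'E'
from cell import arm
import cv2
s=arm.observe();print(s)
for n in("scene","top"):
    im=arm.get_image(n);cv2.imwrite(f"pics/{n}0.png",im[:,:,::-1]);c=arm.get_calibration(n);print(n,c)
E
```

```text
{'clock': 0.0, 'joints': array([ 1.14836223,  0.43526701,  0.02499584,  1.57409546, -0.01156166,
        1.13400318, -0.07508704]), 'dq': array([-1.92045190e-03, -8.49066213e-04, -1.69662155e-03,  1.53978430e-04,
       -9.10010039e-05,  1.78013839e-04, -1.95077497e-04]), 'joint_efforts': array([ 9.55086871e-04, -6.67854381e+01,  9.85185094e-01, -3.14459503e+01,
       -6.06502709e-02,  4.31881472e-02,  2.07177004e-04]), 'position': array([ 0.1962761 , -0.59286816,  0.24291851]), 'ee_rot': array([-3.09997633e+00, -4.99911140e-01,  7.02546193e-04]), 'force': array([ 0.11909346,  0.85497378, -0.08525502]), 'ft_torque': array([-0.0194557 ,  0.02266237, -0.03855804]), 'width': 0.9975547781671636}
scene {'intrinsics': array([[515.9973022 ,   0.        , 275.36052366],
       [  0.        , 515.9973022 , 208.5907514 ],
       [  0.        ,   0.        ,   1.        ]]), 'extrinsics': array([[ 0.11009775,  0.70313117, -0.70248491,  1.2844799 ],
       [ 0.99377375, -0.09003091,  0.06563659, -0.03694431],
       [-0.01709422, -0.70533751, -0.7086655 ,  0.89457144],
       [ 0.        ,  0.        ,  0.        ,  1.        ]])}
top {'intrinsics': array([[450.8996937 ,   0.        , 277.79357412],
       [  0.        , 450.8996937 , 208.57786951],
       [  0.        ,   0.        ,   1.        ]]), 'extrinsics': array([[-0.01253663, -0.98657483,  0.16282795,  0.26336224],
       [-0.99984539,  0.01036034, -0.0142079 ,  0.02192084],
       [ 0.01233021, -0.16298089, -0.98655218,  1.35957634],
       [ 0.        ,  0.        ,  0.        ,  1.        ]])}
```

View pics/scene0.png

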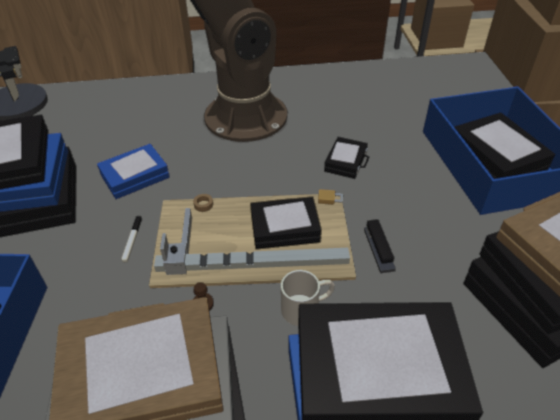

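View pics/top0.png

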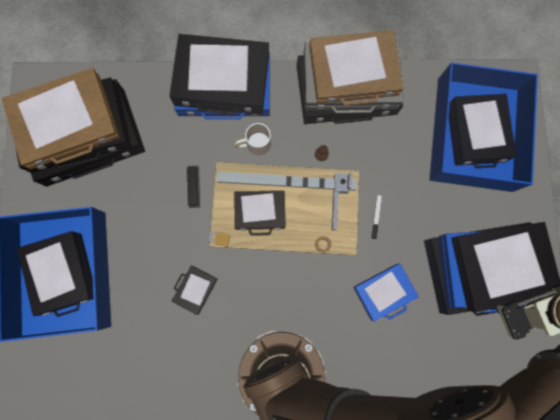

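```bash
python3 - <<'E'
import cv2
a=cv2.imread("pics/top0.png")[150:265,180:390];cv2.imwrite("pics/t0c.png",cv2.resize(a,None,fx=3.8,fy=3.8,interpolation=cv2.INTER_CUBIC))
a=cv2.imread("pics/scene0.png")[180:295,140:360];cv2.imwrite("pics/s0c.png",cv2.resize(a,None,fx=3.6,fy=3.6,interpolation=cv2.INTER_CUBIC))
E
```

```text
(no output)
```

View pics/t0c.png

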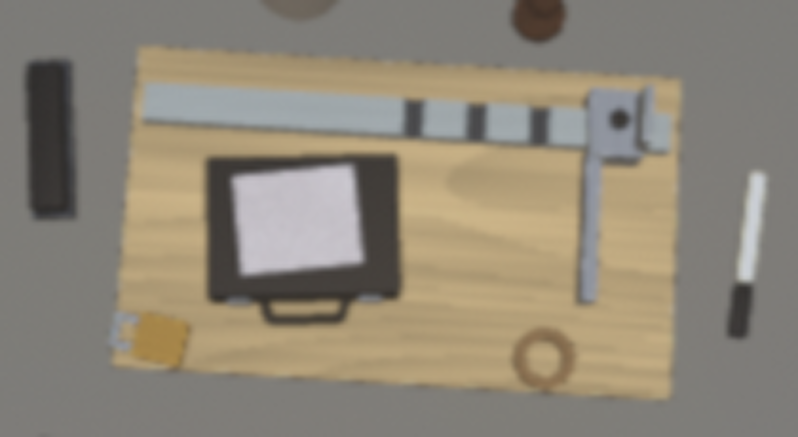

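View pics/s0c.png

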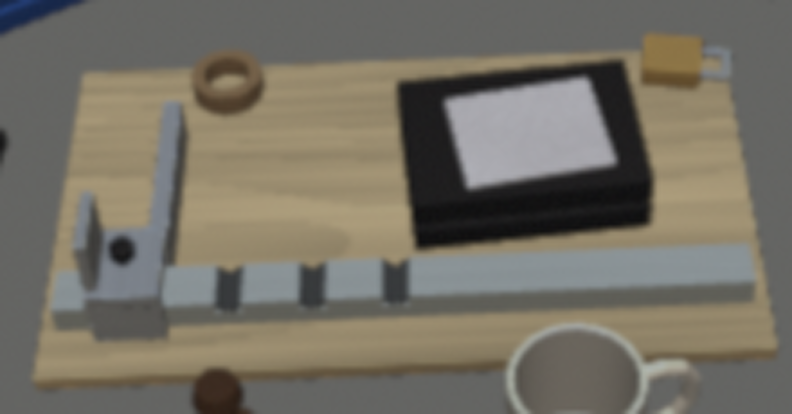

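```bash
cat > h.py <<'E'
import numpy as np,cv2
from cell import arm
def cast(n,px,z):
    c=arm.get_calibration(n);K=c["intrinsics"];E=c["extrinsics"]
    px=np.atleast_2d(np.array(px,float));d=np.c_[(px[:,0]-K[0,2])/K[0,0],(px[:,1]-K[1,2])/K[1,1],np.ones(len(px))]@E[:3,:3].T
    o=E[:3,3];return o+d*((z-o[2])/d[:,2])[:,None]
T=lambda p:np.array(p)/3.8+[180,150]
S=lambda p:np.array(p)/3.6+[140,180]
E
python3 - <<'E'
from h import *
np.set_printoptions(precision=4,suppress=True)
for n in("top","scene"):
    im=cv2.imread(f"pics/{n}0.png");hsv=cv2.cvtColor(im,cv2.COLOR_BGR2HSV)
    m=cv2.inRange(hsv,(12,60,110),(30,200,255));
    if n=="top": m[:, :190]=0;m[:,370:]=0;m[:150]=0;m[262:]=0
    else: m[:185]=0;m[295:]=0;m[:,:145]=0;m[:,360:]=0
    cs,_=cv2.findContours(cv2.morphologyEx(m,cv2.MORPH_OPEN,np.ones((3,3))),0,1);c=np.vstack([k for k in cs if cv2.contourArea(k)>200])
    h=cv2.convexHull(c)[:,0]
    w=cast(n,h,0.012)[:,:2];r=cv2.minAreaRect((w*1000).astype(np.float32));print(n,r)
print("board corners top",cast("top",[T(p) for p in[(139,46),(681,80),(669,398),(112,366)]],.012)[:,:2])
print("board corners scene",cast("scene",[S(p) for p in[(82,72),(728,53),(777,353),(35,383)]],.012)[:,:2])
print("notch top",cast("top",[T(p) for p in[(413,118),(477,122),(540,126)]],.032)[:,:2])
print("notch scene",cast("scene",[S(p) for p in[(230,286),(312,282),(395,277)]],.028)[:,:2])
print("case top TL,TR,(z57)",cast("top",[T(p) for p in[(207,157),(397,154)]],.057)[:,:2])
print("case scene top face",cast("scene",[S(p) for p in[(398,83),(625,62),(651,185),(415,207)]],.057)[:,:2])
print("stop pin",cast("top",[T((620,119))],.062)[:,:2],cast("scene",[S((121,249))],.062)[:,:2])
print("tab top",cast("top",[T(p) for p in[(647,88),(640,160)]],.096)[:,:2])
print("tab scene top",cast("scene",[S(p) for p in[(85,195),(86,240)]],.096)[:,:2])
print("blade tip",cast("top",[T(p) for p in[(580,300),(596,300)]],.05)[:,:2])
print("tape,padlock,stapler,marker",cast("top",[T(p) for p in[(544,358),(160,340),(50,140),(747,255)]],.015)[:,:2])
print("stamp,mug",cast("scene",[[200,300],[303,310]],.0)[:,:2])
E
```

```text
top ((488.6607666015625, -19.0947265625), (439.7716369628906, 260.14007568359375), 85.83108520507812)
scene ((481.7425537109375, -17.535736083984375), (438.3708190917969, 278.3512268066406), 85.99305725097656)
board corners top [[ 0.6327  0.189 ]
 [ 0.6002 -0.2496]
 [ 0.3437 -0.2294]
 [ 0.3738  0.2077]]
board corners scene [[ 0.3446 -0.2275]
 [ 0.3825  0.2141]
 [ 0.6379  0.1913]
 [ 0.6061 -0.2437]]
notch top [[ 0.5663 -0.0311]
 [ 0.5625 -0.0819]
 [ 0.5588 -0.1318]]
notch scene [[ 0.5602 -0.1273]
 [ 0.5632 -0.0781]
 [ 0.5655 -0.0282]]
case top TL,TR,(z57) [[ 0.5312  0.13  ]
 [ 0.5321 -0.0172]]
case scene top face [[ 0.4289 -0.0144]
 [ 0.4283  0.1335]
 [ 0.5369  0.1317]
 [ 0.5367 -0.0124]]
stop pin [[ 0.5571 -0.1907]] [[ 0.5524 -0.1873]]
tab top [[ 0.5732 -0.2066]
 [ 0.5176 -0.1991]]
tab scene top [[ 0.5382 -0.2032]
 [ 0.5731 -0.2012]]
blade tip [[ 0.4174 -0.1567]
 [ 0.4173 -0.169 ]]
tape,padlock,stapler,marker [[ 0.376  -0.1316]
 [ 0.3936  0.1699]
 [ 0.5549  0.259 ]
 [ 0.456  -0.2956]]
stamp,mug [[ 0.6451 -0.1397]
 [ 0.6956  0.0698]]
```

```bash
python3 -m crank '[[0,0,0,0.1,0],[0,0,0,0.1,0],[0,0,0,0.1,0],[0,0,0,0.1,0.11],[0,0.06,0.06,0.05,0.11],[0,0.07,0.07,0,0.11],[0,0.07,0.07,0,0.11],[0,0.07,0.07,0,0.11]]'; python3 -m crank '[[0,0.07,0.07,0,0.11],[0,0.07,0.07,0,0.11],[0,0.07,0.07,0,0.11],[0,0.07,0.07,0,0.11],[0,0.07,0.06,0,0.11],[0,0.07,0.06,0,0],[0,0.07,0.06,0,0],[0,0.07,0.06,0,0]]'
```

```text
clock: 0.77
position: [0.3053, -0.484, 0.4239]
ee_rot: [2.828, 1.367, 0.0]
force: [1.0, 0.3, -0.3]
width: 0.47
clock: 1.43
position: [0.5294, -0.276, 0.4234]
ee_rot: [-2.329, -2.108, 0.0]
force: [1.2, -1.0, -0.6]
width: 0.0
```

```bash
python3 -m crank '[[0,0.05,0.03,-0.05,0.02],[0,0,0.03,-0.1,0],[0,0,0,-0.1,0],[0,0,0,-0.1,0],[0,0,0,-0.1,0],[0,0,0,-0.1,0],[0,0,0,0,0],[0,0,0,0,0]]'
```

```text
clock: 2.1
position: [0.5472, -0.253, 0.2026]
ee_rot: [-2.303, -2.13, 0.003]
force: [1.3, 0.5, 1.7]
width: 0.004
```

```bash
python3 -m crank '[[0,0.012,0,-0.1,0.005],[0,0,0,-0.1,0],[0,0,0,-0.08,0],[0,0,0,-0.03,0],[0,0,0,0,0],[0,0,0,0,0],[0,0,0,0,0],[0,0,0,0,0]]'; python3 - <<'E'
from h import *
for n in("scene","top"):
    im=arm.get_image(n);cv2.imwrite(f"pics/{n}1.png",im[:,:,::-1])
a=cv2.imread("pics/scene1.png")[160:310,120:330];cv2.imwrite("pics/s1c.png",cv2.resize(a,None,fx=3.8,fy=3.8,interpolation=cv2.INTER_CUBIC))
E
```

```text
clock: 2.77
position: [0.5551, -0.2539, 0.0827]
ee_rot: [2.298, 2.136, 0.003]
force: [0.3, -0.9, -0.1]
width: 0.002
```

View pics/s1c.png

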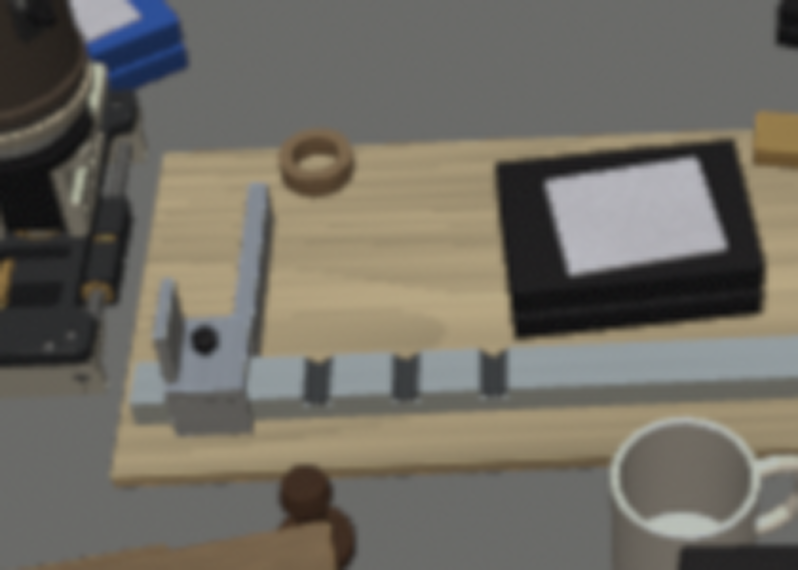

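```bash
python3 -m crank '[[0,-0.004,0.03,0,0],[0,0,0.03,0,0],[0,0.001,0.02,0,0],[0,0.002,0.02,0,0],[0,0.002,0.02,0,0],[0,0.002,0.02,0,0],[0,0.002,0.02,0,0],[0,0.002,0.02,0,0]]'
python3 -m crank '[[0,0.001,0.015,0,0],[0,0.001,0.015,0,0],[0,0.001,0.015,0,0],[0,0.001,0.015,0,0],[0,0.001,0.01,0,0],[0,0.001,0.01,0,0],[0,0,0,0,0],[0,0,0,0,0]]'
python3 - <<'E'
from h import *
for n in("scene","top"):
    im=arm.get_image(n);cv2.imwrite(f"pics/{n}2.png",im[:,:,::-1])
a=cv2.imread("pics/scene2.png")[160:310,120:330];cv2.imwrite("pics/s2c.png",cv2.resize(a,None,fx=3.8,fy=3.8,interpolation=cv2.INTER_CUBIC))
E
```

```text
clock: 3.53
position: [0.555, -0.1821, 0.0799]
ee_rot: [2.302, 2.138, -0.004]
force: [-3.7, -7.2, 2.7]
width: 0.006
clock: 4.2
position: [0.5587, -0.148, 0.0799]
ee_rot: [-2.299, -2.14, -0.001]
force: [-0.6, 0.1, 1.0]
width: 0.005
```

View pics/s2c.png

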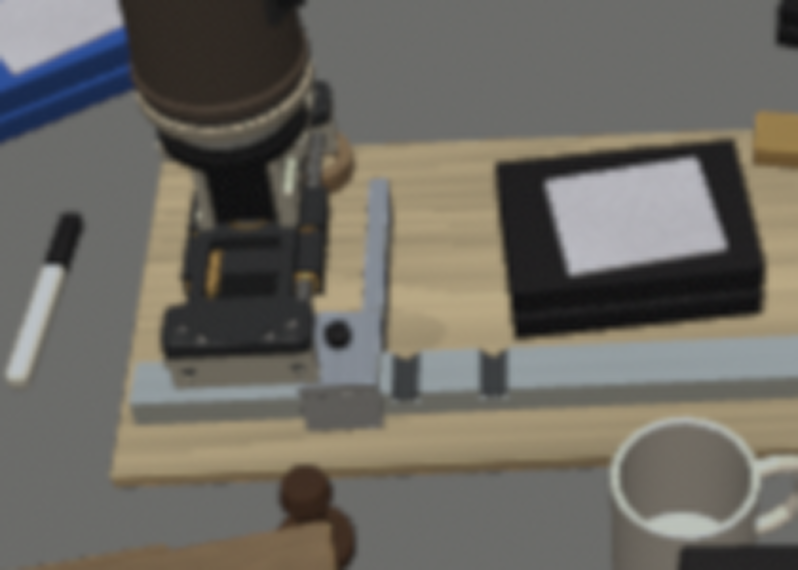

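```bash
cat >> h.py <<'E'
C=np.array([.4885,-.019]);ey=np.array([.0727,.9974]);ex=np.array([.9974,-.0727])
def bd(p): r=np.array(p)[...,:2]-C;return np.stack([r@ex,r@ey],-1)
E
python3 - <<'E'
from h import *
f=lambda p:np.array(p)/3.8+[120,160]
for q in [(205,339)],[(338,333)]: print(bd(cast("scene",[f(p) for p in q],.062))*1000)
print(bd(cast("scene",[f(p) for p in [(317,381),(405,377),(493,373)]],.028))*1000)
E
```

```text
[[  76.16547672 -162.50617025]]
[[ 75.63878199 -88.37930255]]
[[  81.60107651 -103.67563639]
 [  81.25358565  -53.64989458]
 [  80.90549289   -3.53750139]]
```

```bash
python3 -m crank '[[0,0.001,0.013,0,0],[0,0.001,0.013,0,0],[0,0.001,0.013,0,0],[0,0.001,0.013,0,0],[0,0.001,0.012,0,0],[0,0,0.01,0,0],[0,0,0,0,0],[0,0,0,0,0]]'
python3 - <<'E'
from h import *
print(bd(arm.observe()["position"]))
for n in("scene","top"):
    im=arm.get_image(n);cv2.imwrite(f"pics/{n}3.png",im[:,:,::-1])
a=cv2.imread("pics/scene3.png")[190:280,160:280];cv2.imwrite("pics/s3c.png",cv2.resize(a,None,fx=6,fy=6,interpolation=cv2.INTER_CUBIC))
E
```

```text
clock: 4.97
position: [0.5606, -0.1187, 0.0799]
ee_rot: [-2.3, -2.14, -0.001]
force: [0.1, 1.3, -0.0]
width: -0.0
[ 0.07911334 -0.09420489]
```

View pics/s3c.png

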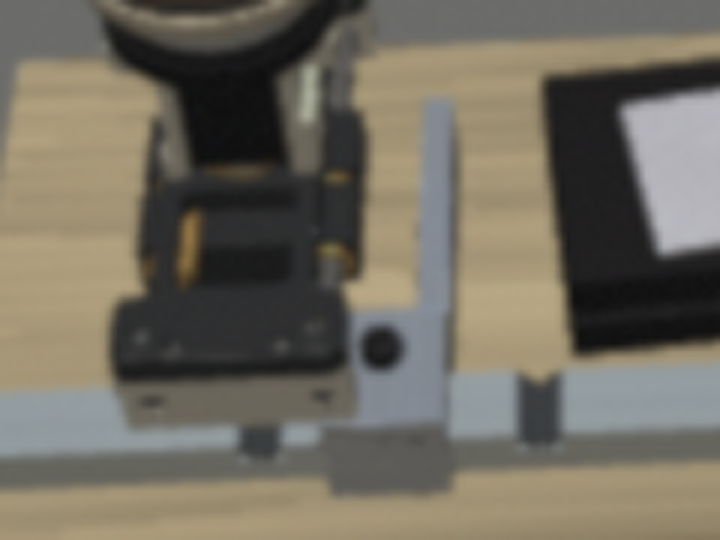

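```bash
python3 - <<'E'
from h import *
f=lambda p:np.array(p)/6+[160,190]
print(bd(cast("scene",[f((381,348))],.062))*1000,bd(cast("scene",[f((381,348))],.0575))*1000)
E
```

```text
[[ 78.28346762 -57.40532383]] [[ 74.40849509 -57.9316322 ]]
```

```bash
python3 -m crank '[[0,0,0.003,0,0],[0,0,0.003,0,0],[0,0,0.002,0,0],[0,0,0.002,0,0],[0,0,0,0,0],[0,0,0,0,0],[0,0,0,0,0],[0,0,0,0,0]]'
python3 - <<'E'
from h import *
print(bd(arm.observe()["position"]),arm.observe()["force"])
for n in("scene",):
    im=arm.get_image(n);cv2.imwrite(f"pics/{n}4.png",im[:,:,::-1])
a=cv2.imread("pics/scene4.png")[190:280,160:280];cv2.imwrite("pics/s4c.png",cv2.resize(a,None,fx=6,fy=6,interpolation=cv2.INTER_CUBIC))
E
```

```text
clock: 5.73
position: [0.5605, -0.1158, 0.0798]
ee_rot: [2.301, 2.139, 0.0]
force: [-0.0, 0.2, 0.6]
width: 0.01
[ 0.07882927 -0.09133066] [-0.03124042  0.16295565  0.6283861 ]
```

View pics/s4c.png

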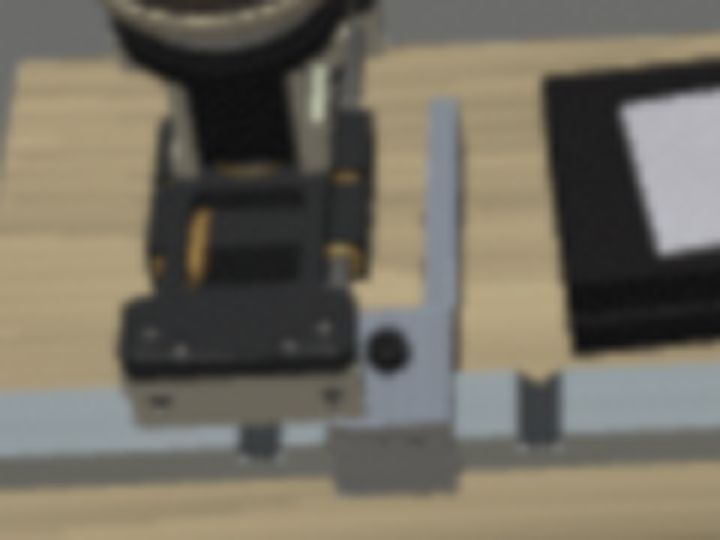

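```bash
python3 -m crank '[[0,0,0.003,0,0],[0,0,0.002,0,0],[0,0,0,0,0],[0,0,0,0,0],[0,0,0,0,0],[0,0,-0.02,0,0],[0,0,-0.04,0,0],[0,0,-0.04,0,0]]'
python3 - <<'E'
from h import *
print(bd(arm.observe()["position"]),arm.observe()["force"])
for n in("scene","top"):
    im=arm.get_image(n);cv2.imwrite(f"pics/{n}5.png",im[:,:,::-1])
a=cv2.imread("pics/scene5.png")[190:280,160:280];a=cv2.resize(a,None,fx=5,fy=5,interpolation=cv2.INTER_CUBIC)
b=cv2.imread("pics/top5.png")[150:240,280:380];b=cv2.resize(b,None,fx=5,fy=5,interpolation=cv2.INTER_CUBIC)
cv2.imwrite("pics/s5c.png",a);cv2.imwrite("pics/t5c.png",b)
E
```

```text
clock: 6.45
position: [0.5606, -0.1542, 0.0799]
ee_rot: [2.3, 2.14, 0.0]
force: [0.3, -0.6, -0.8]
width: 0.006
[ 0.08171004 -0.12964307] [ 0.31181886 -0.61230449 -0.77180566]
```

View pics/s5c.png

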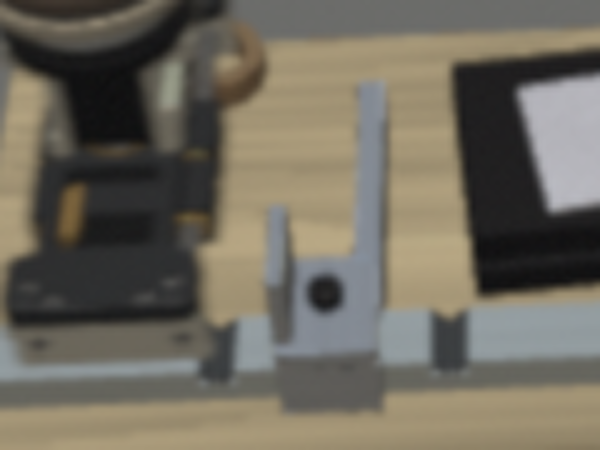

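View pics/t5c.png

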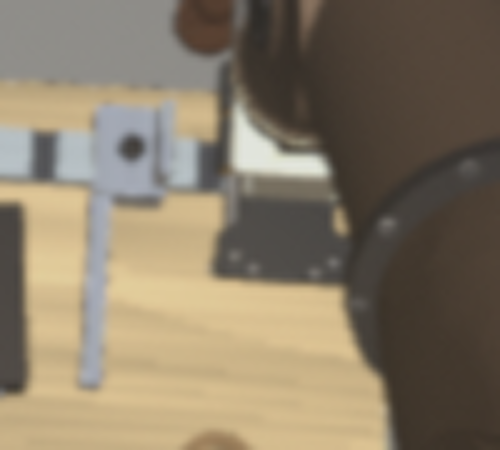

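```bash
python3 - <<'E'
from h import *
def cen(n,f,box):
    im=cv2.imread(f);x0,y0,x1,y1=box
    g=cv2.resize(im[y0:y1,x0:x1],None,fx=8,fy=8,interpolation=cv2.INTER_CUBIC).max(2)
    m=(g<85).astype('uint8');k,l,s,c=cv2.connectedComponentsWithStats(m)
    i=1+np.argmax(s[1:,4]);p=(c[i]+.5)/8-.5+[x0,y0];print(f,p,s[i]);return p
def tri(ps,pt):
    P=[]
    for n in("scene","top"):
        c=arm.get_calibration(n);P.append(c["intrinsics"]@np.linalg.inv(c["extrinsics"])[:3])
    X=cv2.triangulatePoints(P[0],P[1],ps.reshape(2,1),pt.reshape(2,1)).ravel();X=X[:3]/X[3];print("board",bd(X)*1000,"z",X[2]*1000)
tri(cen(0,"pics/scene0.png",(168,244,180,255)),cen(0,"pics/top0.png",(338,176,348,187)))
tri(cen(0,"pics/scene5.png",(219,243,231,254)),cen(0,"pics/top5.png",(301,174,311,185)))
E
```

```text
pics/scene0.png [173.34887018 249.16931491] [  18   14   58   63 2777]
pics/top0.png [342.61426471 180.95058824] [ 25  27  33  33 850]
board [  80.50928049 -163.10031981] z 67.28905713748281
pics/scene5.png [224.56368577 248.27267787] [  21   18   55   58 2530]
pics/top5.png [306.01094517 179.03610884] [ 30  30  28  29 611]
board [ 80.42733502 -55.55062326] z 63.48951543765444
```

```bash
python3 -m crank '[[0,0,0,0.1,0],[0,0,0,0.1,0],[0,-0.02,0.05,0.1,0],[0.6,-0.02,0.095,0,0],[0.6,-0.02,0.095,0,0],[0.6,-0.02,0.095,0,0],[0.6,-0.02,0.095,0,0],[0.6,-0.02,0.095,0,0]]'
python3 -m crank '[[0.6,-0.02,0.095,0,0],[0.6,-0.02,0.095,0,0],[0.6,-0.02,0.09,0,0],[0.6,0,0.01,0,0],[0.6,0,0,-0.05,0],[0.6,0,0,-0.05,0],[0.6,0,0,-0.05,0],[0.6,0,0,0,0]]'
python3 - <<'E'
from h import *
print(bd(arm.observe()["position"]),arm.observe()["force"])
for n in("scene","top"):
    im=arm.get_image(n);cv2.imwrite(f"pics/{n}6.png",im[:,:,::-1])
a=cv2.imread("pics/scene6.png")[150:290,180:400];a=cv2.resize(a,None,fx=3.6,fy=3.6,interpolation=cv2.INTER_CUBIC)
cv2.imwrite("pics/s6c.png",a)
E
```

```text
clock: 7.22
position: [0.5124, 0.0563, 0.1968]
ee_rot: [2.301, 2.138, 0.001]
force: [0.9, 0.8, 0.7]
width: 0.322
clock: 7.88
position: [0.4871, 0.1695, 0.1334]
ee_rot: [-2.299, -2.138, 0.008]
force: [-1.2, -1.6, -0.6]
width: 0.6
[-0.01512352  0.18792056] [-1.21135592 -1.55919713 -0.61259739]
```

View pics/s6c.png

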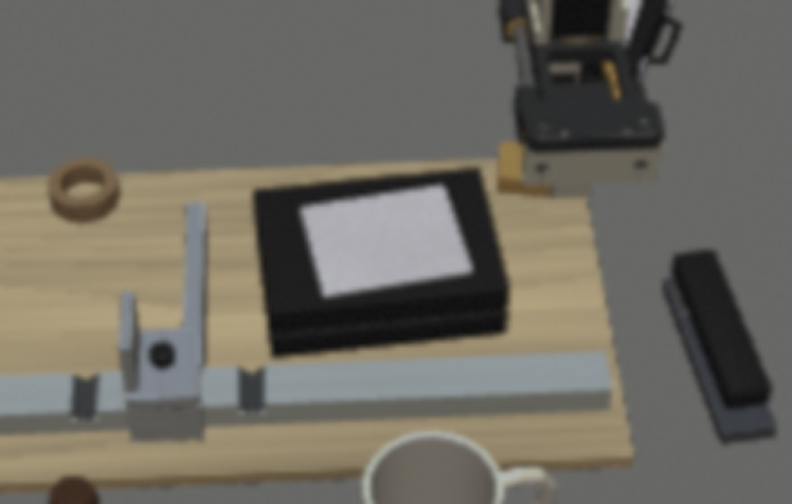

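View pics/top6.png

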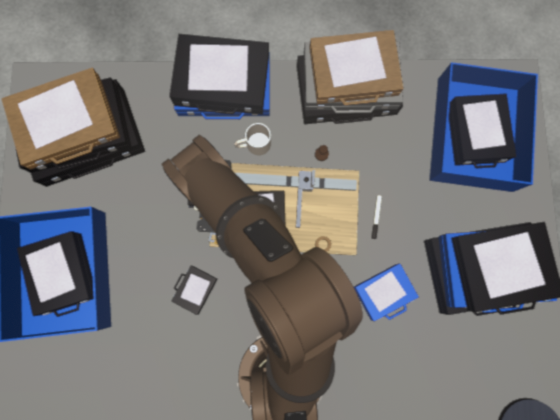

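```bash
python3 -m crank '[[0.6,0,0,-0.05,0],[0.6,0,0,-0.05,0],[0.6,0,0,-0.05,0],[0.6,0,0,-0.04,0],[0.6,0,0,-0.04,0],[0.6,0,0,0,0],[0.6,0,0,0,0],[0.6,0,0,0,0]]'
python3 - <<'E'
from h import *
print(bd(arm.observe()["position"]),arm.observe()["force"])
for n in("scene",):
    im=arm.get_image(n);cv2.imwrite(f"pics/{n}7.png",im[:,:,::-1])
a=cv2.imread("pics/scene7.png")[150:290,180:400];a=cv2.resize(a,None,fx=3.6,fy=3.6,interpolation=cv2.INTER_CUBIC)
cv2.imwrite("pics/s7c.png",a)
E
```

```text
clock: 8.65
position: [0.4901, 0.171, 0.046]
ee_rot: [2.301, 2.138, 0.003]
force: [0.2, -0.4, 0.1]
width: 0.601
[-0.01219379  0.18966261] [ 0.21354324 -0.37650696  0.05824552]
```

View pics/s7c.png

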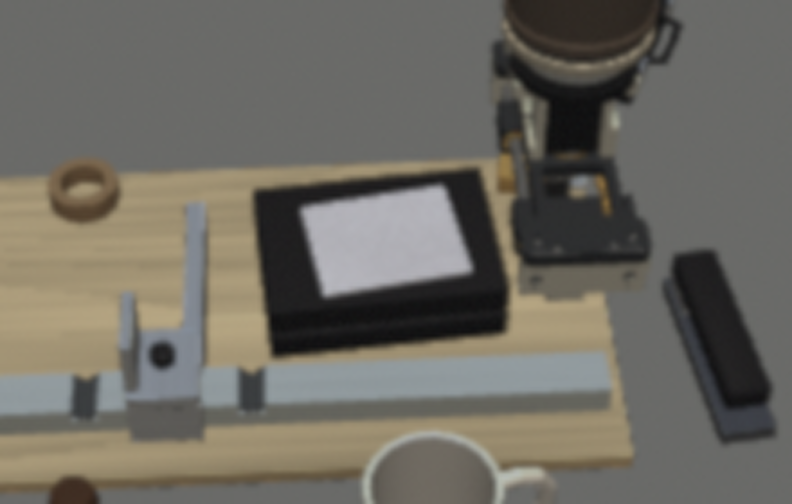

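```bash
python3 -m crank '[[0.6,-0.001,-0.018,0,0],[0.6,-0.001,-0.018,0,0],[0.6,-0.002,-0.018,0,0],[0.6,-0.001,-0.015,0,0],[0.6,-0.001,-0.015,0,0],[0.6,-0.001,-0.015,0,0],[0.6,-0.001,-0.015,0,0],[0.6,-0.001,-0.01,0,0]]'
python3 -m crank '[[0.6,0,-0.01,0,0],[0.6,-0.001,-0.005,0,0],[0.6,0,0,0,0],[0.6,0,0,0,0],[0.6,0,0,0,0],[0.6,0,0,0,0],[0.6,0,0,0,0],[0.6,0,0,0,0]]'
python3 - <<'E'
from h import *
print(bd(arm.observe()["position"]),arm.observe()["force"])
for n in("scene","top"):
    im=arm.get_image(n);cv2.imwrite(f"pics/{n}8.png",im[:,:,::-1])
a=cv2.imread("pics/scene8.png")[180:270,200:350];a=cv2.resize(a,None,fx=5.2,fy=5.2,interpolation=cv2.INTER_CUBIC)
cv2.imwrite("pics/s8c.png",a)
E
```

```text
clock: 9.37
position: [0.4855, 0.1204, 0.0446]
ee_rot: [-2.301, -2.138, -0.0]
force: [0.1, 3.7, 2.3]
width: 0.601
clock: 10.03
position: [0.485, 0.1149, 0.0444]
ee_rot: [-2.301, -2.139, 0.001]
force: [-0.3, -0.7, 0.8]
width: 0.599
[-0.01325113  0.13330401] [-0.28854595 -0.69174161  0.79992527]
```

View pics/s8c.png

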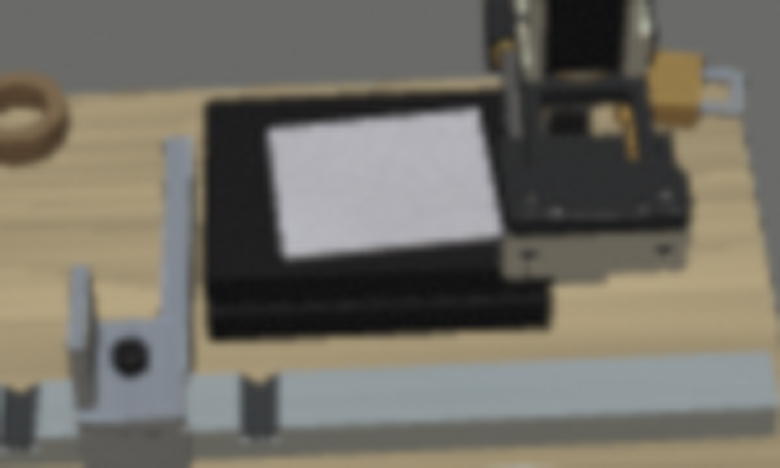

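```bash
python3 -m crank '[[0.6,0,-0.0015,0,0],[0.6,0,-0.0015,0,0],[0.6,0,-0.0015,0,0],[0.6,0,-0.0015,0,0],[0.6,0,-0.0015,0,0],[0.6,0,-0.0015,0,0],[0.6,0,-0.0015,0,0],[0.6,-0.001,-0.0015,0,0]]'
python3 -m crank '[[0.6,0,0,0,0],[0.6,0,0,0,0],[0.6,0,-0.0005,0,0],[0.6,0,-0.0005,0,0],[0.6,0,-0.0005,0,0],[0.6,0,-0.0005,0,0],[0.6,0,-0.0005,0,0],[0.6,0,-0.0005,0,0]]'
python3 - <<'E'
from h import *
print(bd(arm.observe()["position"]),arm.observe()["force"])
for n in("scene",):
    im=arm.get_image(n);cv2.imwrite(f"pics/{n}9.png",im[:,:,::-1])
a=cv2.imread("pics/scene9.png")[180:270,200:350];a=cv2.resize(a,None,fx=5.2,fy=5.2,interpolation=cv2.INTER_CUBIC)
cv2.imwrite("pics/s9c.png",a)
E
```

```text
clock: 10.8
position: [0.4849, 0.1102, 0.0446]
ee_rot: [2.301, 2.139, 0.0]
force: [0.7, 2.3, -1.1]
width: 0.602
clock: 11.47
position: [0.4847, 0.1091, 0.0446]
ee_rot: [-2.301, -2.139, -0.0]
force: [-0.2, 2.0, 1.6]
width: 0.602
[-0.01306229  0.12750062] [-0.17078775  2.02872788  1.62794719]
```

View pics/s9c.png

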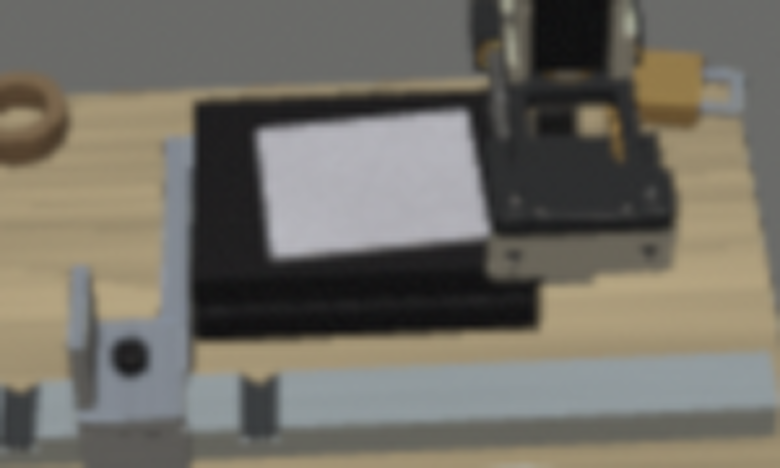

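```bash
python3 -m crank '[[0.6,0,-0.0005,0,0],[0.6,0,-0.0005,0,0],[0.6,0,-0.0005,0,0],[0.6,0,-0.0005,0,0],[0.6,0,0,0,0],[0.6,0,0,0,0],[0.6,0,0,0,0],[0.6,0,-0.0005,0,0]]'
python3 - <<'E'
from h import *
print(bd(arm.observe()["position"]),arm.observe()["force"])
E
python3 -m crank '[[0.6,0,-0.0005,0,0],[0.6,0,-0.0005,0,0],[0.6,0,-0.0005,0,0],[0.6,0,0,0,0],[0.6,0,0,0,0],[0.6,0,0,0,0],[0.6,0,0,0,0],[0.6,0,-0.0005,0,0]]'
python3 - <<'E'
from h import *
print(bd(arm.observe()["position"]),arm.observe()["force"])
for n in("scene",):
    im=arm.get_image(n);cv2.imwrite(f"pics/{n}10.png",im[:,:,::-1])
a=cv2.imread("pics/scene10.png")[180:270,200:350];a=cv2.resize(a,None,fx=5.2,fy=5.2,interpolation=cv2.INTER_CUBIC)
cv2.imwrite("pics/s10c.png",a)
E
```

```text
clock: 12.18
position: [0.4847, 0.1087, 0.0446]
ee_rot: [-2.3, -2.139, -0.001]
force: [-0.4, 5.2, 0.4]
width: 0.601
[-0.01310567  0.12710593] [-0.39023738  5.20231793  0.44187965]
clock: 12.85
position: [0.4846, 0.1086, 0.0446]
ee_rot: [-2.299, -2.139, -0.002]
force: [-0.5, 7.7, -0.5]
width: 0.598
[-0.01315644  0.12695615] [-0.50146951  7.66278875 -0.46528063]
```

View pics/s10c.png

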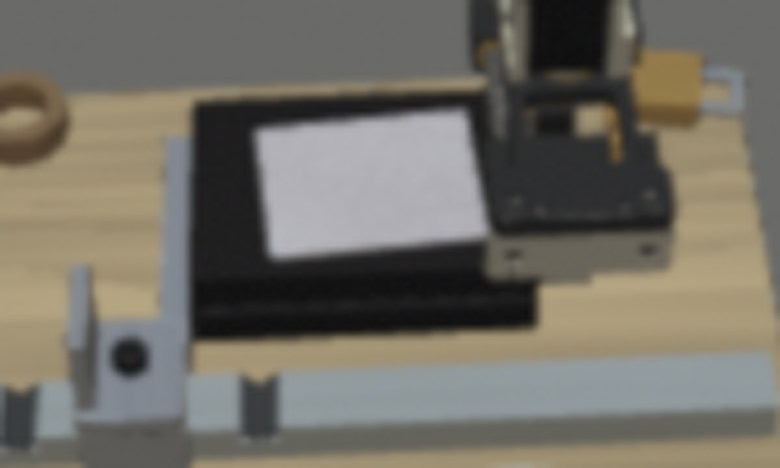

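```bash
python3 -m crank '[[0.6,0,0.005,0,0],[0.6,0,0.02,0,0],[0.6,0.002,0.05,0,0],[0.6,0.002,0.05,0,0],[0.6,0,0,0.05,0],[0.6,0,0,0.1,0],[0.6,0,0,0.1,0],[0.6,0,0,0.1,0]]'
python3 -m crank '[[0.6,0,0,0.1,0],[0.6,-0.02,0.09,0,0],[0.6,-0.02,0.09,0,0],[0.6,-0.02,0.09,0,0],[0.6,-0.02,0.09,0,0],[0.6,-0.02,0.05,0,0],[0.6,0,0,0,0],[0.6,0,0,0,0]]'
python3 - <<'E'
from h import *
for n in("scene","top"):
    im=arm.get_image(n);cv2.imwrite(f"pics/{n}11.png",im[:,:,::-1])
a=cv2.imread("pics/scene11.png")[180:280,140:360];a=cv2.resize(a,None,fx=3.6,fy=3.6,interpolation=cv2.INTER_CUBIC)
b=cv2.imread("pics/top11.png")[150:265,180:390];b=cv2.resize(b,None,fx=3.8,fy=3.8,interpolation=cv2.INTER_CUBIC)
cv2.imwrite("pics/s11c.png",a);cv2.imwrite("pics/t11c.png",b)
E
```

```text
clock: 13.57
position: [0.4855, 0.157, 0.1858]
ee_rot: [-2.3, -2.139, 0.003]
force: [0.9, -0.3, -0.2]
width: 0.599
clock: 14.23
position: [0.4453, 0.3222, 0.2243]
ee_rot: [2.298, 2.142, -0.001]
force: [-0.0, -1.0, 0.8]
width: 0.601
```

View pics/s11c.png

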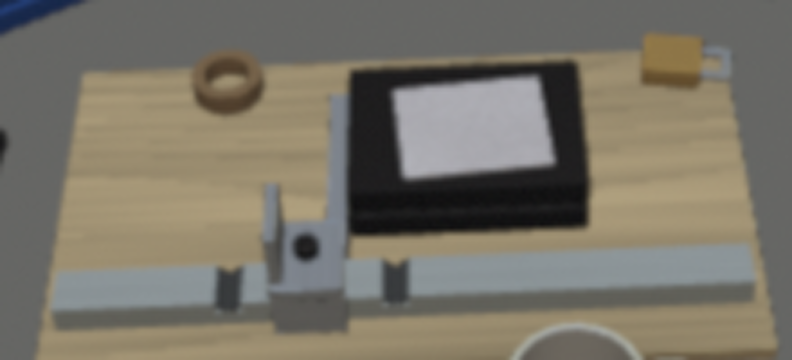

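View pics/t11c.png

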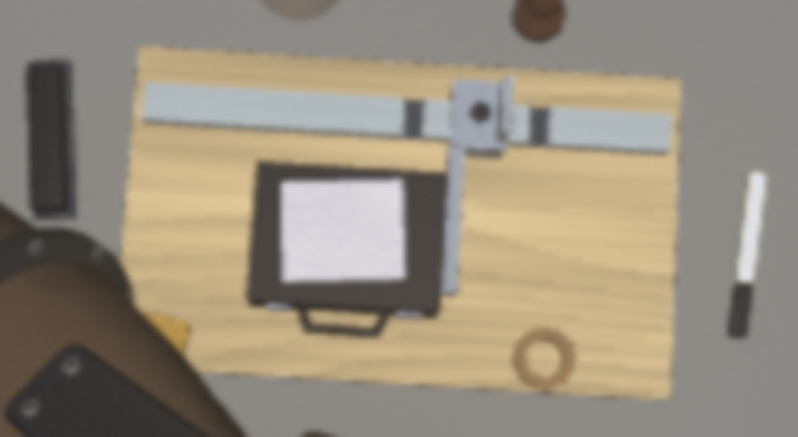

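```bash
python3 - <<'E'
from h import *
p=bd(cast("top",[T((258,162)),T((447,174))],.057))*1000;print("far corners",p,"angle to rail",(p[0,0]-p[1,0])/150)
print("case centre x ~",p[:,0].mean()-55,"target -15")
q=bd(cast("scene",[S((350,72)),S((578,62)),S((588,184)),S((350,195))],.057))*1000;print(q)
def c(f,b):
    x0,y0,x1,y1=b;g=cv2.resize(cv2.imread(f)[y0:y1,x0:x1],None,fx=8,fy=8,interpolation=2).max(2)
    k,l,s,ce=cv2.connectedComponentsWithStats((g<85).astype('uint8'));i=1+np.argmax(s[1:,4]);return (ce[i]+.5)/8-.5+[x0,y0]
ps=c("pics/scene11.png",(219,243,231,254));pt=c("pics/top11.png",(301,174,311,185));print(ps,pt)
P=[]
for n in("scene","top"):
    k=arm.get_calibration(n);P.append(k["intrinsics"]@np.linalg.inv(k["extrinsics"])[:3])
X=cv2.triangulatePoints(P[0],P[1],ps.reshape(2,1),pt.reshape(2,1)).ravel();X=X[:3]/X[3];print(bd(X)*1000,X[2]*1000)
E
```

```text
far corners [[ 30.27045808 112.06089653]
 [ 29.98531665 -34.62718442]] angle to rail 0.0019009428743728307
case centre x ~ -24.872112632271566 target -15
[[-71.65282454 -30.84061486]
 [-72.8094452  117.25793323]
 [ 34.43000624 115.6238779 ]
 [ 35.76503533 -29.2753503 ]]
[224.52892212 248.30648044] [306.01700949 179.05735759]
[ 80.3990955  -55.61253308] 63.35108053799228
```

```bash
python3 -c "
from cell import arm
print(arm.sign_off())"
```

```text
the job is handed in; nothing more can be done
None
```

I pushed the stop by its tab past the first notch and into the middle one. Then I pushed the black case against its blade with the fingers half open, moved the arm clear and handed the job in at about 14 s. No verdict was reported.

**Stop:** the last pictures put the pin head at board y ≈ -55.6 mm, where the notch centre is -55 mm. It stands about 3.9 mm lower than when riding on the rail. It did not move while the case was pushed.

**Case:** it lies within about 0.01 rad of the rail's direction, with no visible gap to the blade. Contact showed as the push force rising to 7.7 N while the tool stopped advancing.

**Sideways position:** the two cameras disagree by about 6 mm. They put the case 4 to 10 mm off the blade's centre, well inside the 30 mm limit.

**Gap to the blade:** the views differ by a few mm on where the case's end is, because the calibration is only good to about 2 mm. I relied on the contact force for that, not on the measured end position.

**Other objects:** the tape, stapler and marker look unmoved in the last pictures. The padlock, mug and stamp are partly cut off or hidden there, but what shows looks unmoved. I checked these by eye only.

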